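# Fasten the raised cover screw of the drive housing with the key

## Task

One of the two captive brass screws on the drive housing's cover still stands up. With the red-handled key, not with the fingers, press it down and feel for the place, a little way back anticlockwise, where it drops in, then screw it clockwise until its head is flush with its collar and stays so. Leave the other screw fastened, hang the key upright back in its stand, let go, and do not disturb the things around.

Things in the scene. Friction and masses are not known exactly. Their poses are not given: they have to be found in the camera images.
- key: Loose hand key, 98 mm tall, 0.13 to 0.21 kg, upright in the stand. Origin: centre of its lower end; z up. From there up: flat steel blade 22 mm along x, 3 along y, 11 high (fits a slot either way round); round shank 14 mm thick; dark disc 42 mm across at 30 to 35 mm, by which it hangs on the stand's rim; red handle at 58 to 98 mm, 34 mm along x, 16 along y (pinch it across y).
- stand_rim (a point): Centre of the mouth of the key's fixed black tube stand, 36 mm above the table; bore 30 mm, outside 38 mm, on a 70 mm square foot. With the key home its disc lies on this rim and its lower end is 30 mm below this point.
- cover (a point): Centre of the flat steel cover on the fixed aluminium drive housing (150 by 270 mm, its top 100 mm above the table; x across, y along it). The two captive screws stand 75 mm from here along y, one each way; which is which varies. Around each: a fixed dark collar, 47 mm outside, 35 mm inside, rising 8 mm above the cover.
- lock_a_screw: The raised captive screw: round brass head, 32 mm. Origin: centre of its top face; z up; x along the straight slot, 5.5 mm wide, 6 mm deep, open right across the head. It turns about z (some 0.06 Nm) and goes straight down against a spring (3 N raised, 7 N flush). Inside, two opposite lugs meet a ledge with two opposite gaps that cannot be seen (see its depth joint).
- lock_a_depth (a joint): How far its head is down, m: 0 raised, top 20 mm above the cover; 0.0015 stopped hard by the ledge; with the lugs in the gaps it can be pushed to 0.013. The nearest gap begins 0.4 to 1.4 rad anticlockwise from above and has 0.7 rad of play. From there, pushed down, clockwise: lugs go under the ledge, 0.009 rising to 0.012 = flush, hard stop 1.5 to 2.3 rad on. Stays when let go there.
- lock_b_screw: The cover's other captive screw, of the same build and frame, already fastened: its head is flush with its collar.
- lock_b_depth (a joint): Same reading for the fastened screw; it starts at about 0.012 (flush). Either screw, let go with its lugs in the gaps, springs up; let go part way round, it stays part way down, proud of its collar.
- bearing: Bystander. Steel ring, 40 mm outside, 12 mm high, flat on the table. Origin at the centre of its underside.
- roller: Bystander. Upright copper roller, 36 mm in diameter, 40 mm tall. Origin at the centre of its underside.
- mug: Bystander. Blue mug, 76 mm wide, 90 mm tall. Origin at the centre of its underside.
- oil_can: Bystander. Yellow bottle, 56 mm in diameter, 150 mm tall. Origin at the centre of its underside.
- wrench: Bystander. Steel wrench lying on the table; origin below its middle.
- grease_tin: Bystander. Green tin, 68 mm in diameter, 60 mm tall. Origin at the centre of its underside.

How it is judged:
By the outcome, as a careful person would: the job done as asked, in the order asked, and still so for the second after the job is handed in, with the robot touching nothing.
It also fails if it takes over 56 s, if anything falls off the work surface, if the arm or the gripper's body presses on something with over 40 N, if the wrist force passes 120 N, or if a joint passes its speed limit or range.

## Robot

A 6-joint arm with a two-finger parallel gripper is mounted at the origin on the work surface. World frame = base frame: x ahead of the robot, y to its left, z up, the work surface at z = 0. Lengths are in m, angles in rad, forces in N, time in s.
With the tool pointing down it reaches from about 0.375 to 0.9 m from the base axis. Payload 3.1 kg.
Tool frame: the origin (TCP) lies between the finger pads; the fingertips stand robot.tip_extent ahead of it and the grasp point (between the pads) lies 3 mm ahead of it (robot.tip_extent is the distance from the TCP to the fingertips, in m); z points along the fingers, x is the direction in which the jaws open and shut, and the axes are right-handed (so a half turn about z gives the same grasp; the last joint's range is limited). The gripper opens to 87 mm and grips with 3 to 60 N. Pads are 19 mm wide; open, the fingers measure 117 mm over their backs; the gripper's body (75 mm by 190 mm) begins 51 mm behind the grasp point.
Start: joints at [1.117, 0.527, 1.433, -0, 1.181, -0.178], TCP at [0.17, 0.602, 0.205] pointing down, gripper open.
Joint ranges: [-3.08, 3.08], [-0.75, 2.2], [0.22, 2.44], [-1.43, 4.57], [0, 2.65], [-2.85, 2.85]. Speed limits (rad/s): [2.79, 2.79, 3.14, 3.14, 3.14, 3.14].

## Interface

Orientations are given as a unit quaternion [x, y, z, w].
In Python, from rig import robot, cams gives the robot as it stands.
- The arm moves only by the tool carry_out, never from a script. Its argument "steps" is a list of rows, each a list of 3 entries, a list of its own where there are three numbers: the shift along the world's x, y, z in cm, then the turn about the world's z in degrees, then the closure, from 0 (fully open) to 1 (shut). In form: [[[dx, dy, dz], spin, fingers], ...]. A call has 1 to 10 rows; each row shifts and turns the pose as measured when the row begins; what a row does not reach is not made up. A row lasts 1/10 s, in which the tool goes at most 50 mm and 8.59 degrees, less where a joint would pass 70% of its speed; a pose out of reach is approached as far as the arm can. A call with a gripper value outside its range is refused whole. The fingers move at their own pace and stop on an object; "squeeze" is the grip in N (left out, the last holds). Time passes only in rows, so rows that do not move let the fingers close. It gives the time, the measured TCP pose, the force and the opening at its end, in the units of the state.
- robot.get_obs(): the state, without advancing time (a new reading comes with each control period).
- cams.camera(name): name is "scene" or "side" or "wrist"; returns a dict with "pixels" (480x640x3 uint8, red, green, blue), "fx", "fy", "cx", "cy" (pixels), "k1" (the pictures are not rectified: a ray, as slopes to the right and down, at radius r is drawn at 1 + k1 r^2 times it, then the intrinsics apply), "eye" and "rotation" of the camera in the world. Camera axes: x right, y up, looking along -z (the intrinsics and any distortion apply to the point x, -y, -z); pixel columns grow to the right and rows downward; lengths in m; the calibration is good to about 2 mm. A picture is of the moment at which its call begins. There is no depth.
- robot.hand_in(): hands the job in, once; it reports no verdict.
The state is a dict: "time": time; "q": joint angles; "joint_velocities": joint speeds; "joint_torque": joint torques, N m; "position": TCP position; "tool_rot": TCP orientation; "ft_force": force on the tool from outside, world axes, zero at the start; "moment": the same for the moment, N m; "grip_width": finger opening in m.
Only numpy, scipy, OpenCV 4.12 (cv2) and the standard library are available. Lean on these libraries where they do the work, as an engineer would, in place of code of your own. Each camera call takes 0.05 s, during which the arm holds its last target. There are 200 camera calls.

## Working session

There is one attempt and no reset: what is moved stays moved. The work goes in short steps, Python scripts to look and compute and a tool call to move; the robot and the scene stay as the last step left them, time stands still between calls to the robot, and variables do not carry over. Pictures are saved under pics/ and viewed, about 8 in all and at most 12, crops included, and the job is handed in when it is done.

Besides the shell and the picture viewer there is one more tool, called after "Request:" as name(argument=value, ...), one argument or row to a line, values as JSON. carry_out: Moves the arm, as the interface text tells. Its arguments: {"type":"object","properties":{"steps":{"type":"array"},"squeeze":{"type":"number"}},"required":["steps"]}

```bash
mkdir -p pics; cat > h.py <<'E'
import numpy as np, cv2
from rig import robot, cams
from scipy.spatial.transform import Rotation as R
def shot(n,f=None):
    c=cams.camera(n)
    if f: cv2.imwrite(f'pics/{f}.png',c['pixels'][:,:,::-1])
    return c
def rot(c):
    r=np.array(c['rotation'],float)
    return r if r.shape==(3,3) else R.from_quat(r).as_matrix()
def ray(c,u,v):
    K=np.array([[c['fx'],0,c['cx']],[0,c['fy'],c['cy']],[0,0,1]],float)
    p=cv2.undistortPoints(np.array([[[u,v]]],float),K,np.array([c['k1'],0,0,0.]))[0,0]
    d=rot(c)@np.array([p[0],-p[1],-1.]); return np.array(c['eye'],float),d/np.linalg.norm(d)
def onz(c,u,v,z):
    e,d=ray(c,u,v); return e+d*(z-e[2])/d[2]
def proj(c,P):
    q=rot(c).T@(np.array(P,float)-np.array(c['eye']))
    x,y=q[0]/-q[2],-q[1]/-q[2]; s=1+c['k1']*(x*x+y*y)
    return np.array([c['fx']*x*s+c['cx'],c['fy']*y*s+c['cy']])
def tri(r1,r2):
    (a,d),(b,e)=r1,r2
    s,t=np.linalg.lstsq(np.stack([d,-e],1),b-a,rcond=None)[0]
    return (a+s*d+b+t*e)/2, np.linalg.norm(a+s*d-b-t*e)
E
python3 - <<'E'
from h import *
o=robot.get_obs();print(o, robot.tip_extent)
a=shot('scene','s0');b=shot('side','d0')
for c in(a,b):print({k:v for k,v in c.items() if k!='pixels'})
E
```

```text
{'time': 0.0, 'q': array([ 1.11746431e+00,  5.28448907e-01,  1.43392067e+00, -3.44671112e-05,
        1.18135739e+00, -1.78503128e-01]), 'joint_velocities': array([ 9.02546623e-04, -1.58391941e-03, -3.32400596e-04,  2.08370027e-03,
       -9.07272526e-06, -1.07790737e-03]), 'joint_torque': array([ 1.60850228e-03, -4.40045035e+01, -1.76599073e+01,  6.33270736e-02,
        5.81619004e-02, -1.76624039e-04]), 'position': array([0.16925458, 0.60084547, 0.20377642]), 'tool_rot': array([ 7.97297991e-01,  6.03584935e-01, -9.44482420e-04,  4.97017450e-04]), 'ft_force': array([-0.7934611 ,  0.2947947 , -0.19077438]), 'moment': array([-0.03490574, -0.02119729,  0.00147023]), 'grip_width': 0.08691417806339848} 0.022
{'fx': 486.7969478769291, 'fy': 486.7969478769291, 'cx': 323.3030436862355, 'cy': 241.62290370434508, 'k1': -0.08510727162108528, 'eye': array([ 1.1376107 , -0.13118453,  0.90872536]), 'rotation': array([0.26350655, 0.20941727, 0.56774248, 0.75125041])}
{'fx': 583.3263811622948, 'fy': 583.3263811622948, 'cx': 314.226132182882, 'cy': 226.69170984111585, 'k1': -0.03564879251856713, 'eye': array([0.02987672, 1.14495555, 0.90680571]), 'rotation': array([-0.1007112 ,  0.46393822,  0.86129749, -0.18106689])}
```

View pics/s0.png

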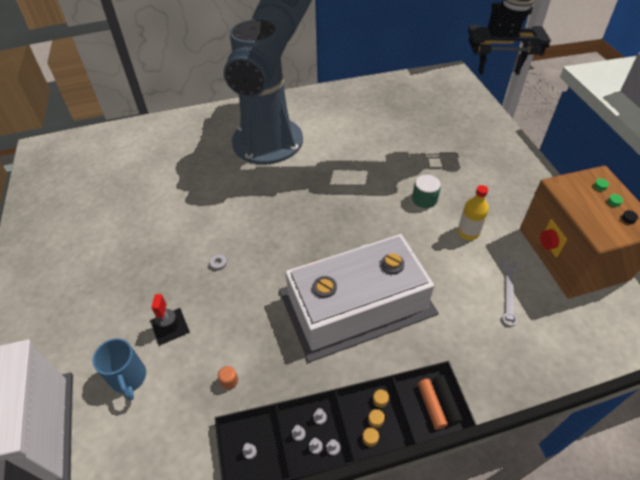

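View pics/d0.png

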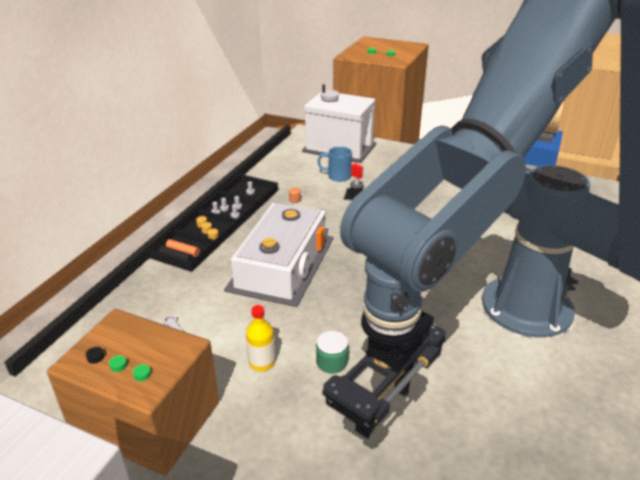

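The scene view shows the key at about (159,303), with its stand foot at (168,325). The housing's screws are at (325,287) and (393,263). In the side view the screws are at (270,245) and (291,214), and the key at (357,170). Next I'll measure these.

```bash
python3 - <<'E'
from h import *
a=shot('scene');b=shot('side')
def blob(c,lo,hi,box,n=1):
    h=cv2.cvtColor(c['pixels'],cv2.COLOR_RGB2HSV); m=cv2.inRange(h,lo,hi)
    k=np.zeros_like(m);x0,y0,x1,y1=box;k[y0:y1,x0:x1]=m[y0:y1,x0:x1]
    N,_,s,ct=cv2.connectedComponentsWithStats(k); i=1+np.argsort(-s[1:,4])[:n]
    return [(ct[j].round(1),s[j]) for j in i]
br=((12,110,90),(28,255,255)); rd=((0,170,90),(6,255,255))
A=blob(a,*br,(300,240,415,305),2);B=blob(b,*br,(250,200,305,260),2)
print(A,B)
ka=blob(a,*rd,(140,285,185,330));kb=blob(b,*rd,(340,155,375,190));print(ka,kb)
for p,_ in A:
  for q,_ in B:
    print(p,q,tri(ray(a,*p),ray(b,*q)))
  print(onz(a,*p,.12),onz(a,*p,.108))
for q,_ in B: print('side',q,onz(b,*q,.12),onz(b,*q,.108))
print('key',tri(ray(a,*ka[0][0]),ray(b,*kb[0][0])))
for n,c,crop in(('A',a,(290,240,420,300)),('B',b,(230,195,340,275)),('K',a,(130,280,200,350)),('L',b,(335,150,380,205))):
  x0,y0,x1,y1=crop; cv2.imwrite(f'pics/c{n}.png',cv2.resize(c['pixels'][y0:y1,x0:x1,::-1],(400,300),interpolation=cv2.INTER_CUBIC))
g=[cv2.imread(f'pics/c{n}.png') for n in'ABKL']
cv2.imwrite('pics/crops.png',np.vstack([np.hstack(g[:2]),np.hstack(g[2:])]))
E
```

```text
[(array([324.6, 285.3]), array([317, 279,  17,  14, 183], dtype=int32)), (array([392.6, 260. ]), array([385, 254,  16,  13, 164], dtype=int32))] [(array([268.8, 242.4]), array([263, 238,  13,  10, 103], dtype=int32)), (array([290.3, 213.4]), array([284, 210,  13,   8,  78], dtype=int32))]
[(array([158.5, 305.3]), array([152, 295,  13,  22, 216], dtype=int32))] [(array([356.5, 170.4]), array([352, 164,  10,  14, 118], dtype=int32))]
[324.6 285.3] [268.8 242.4] (array([0.6152919 , 0.03739009, 0.05962809]), np.float64(0.0810363889538321))
[324.6 285.3] [290.3 213.4] (array([0.60931377, 0.00434785, 0.10784186]), np.float64(0.00260836370066318))
[0.61854493 0.00299494 0.12      ] [0.61064764 0.0050364  0.108     ]
[392.6 260. ] [268.8 242.4] (array([0.59360594, 0.15300669, 0.11605319]), np.float64(0.002493358221514399))
[392.6 260. ] [290.3 213.4] (array([0.58979447, 0.11888216, 0.16185333]), np.float64(0.07604443347275942))
[0.59744874 0.15225106 0.12      ] [0.58923049 0.15656337 0.108     ]
side [268.8 242.4] [0.59012991 0.15675278 0.12      ] [0.59867463 0.14168116 0.108     ]
side [290.3 213.4] [0.59992554 0.02025949 0.12      ] [0.60861966 0.00310614 0.108     ]
key (array([ 0.54931369, -0.32583529,  0.08526318]), np.float64(0.002701151938820266))
```

View pics/crops.png

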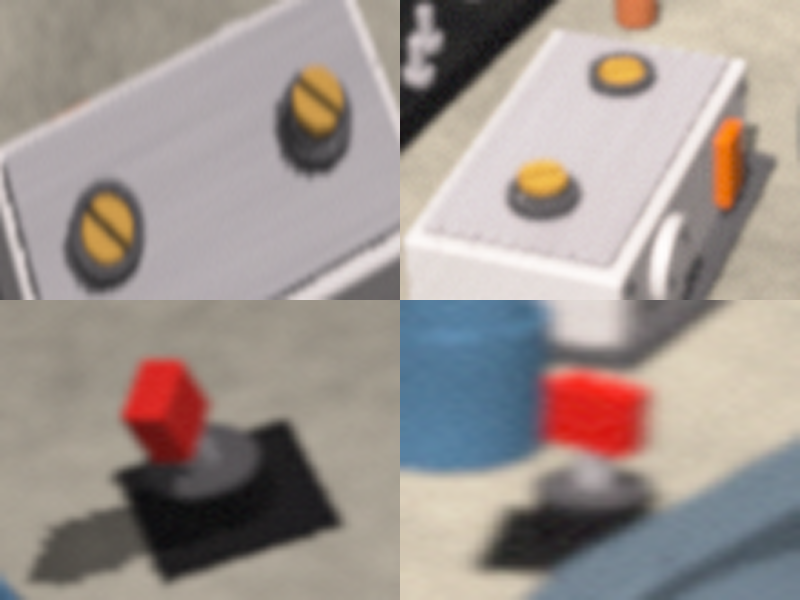

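The crops show that the far-right screw in the scene view (393,260) is the raised one. It stands proud of its collar, at about (0.595, 0.155). The other screw is flush, at about (0.61, 0.004). The key is at about (0.55, -0.326). I'll move over the raised screw, where the wrist camera can look at it on the way to the key.

Request:
carry_out(
  steps=[
    [[0.5,-0.5,4],0,0],
    [[2,-2,3],0,0],
    [[3,-3.2,2],0,0],
    [[3,-3.2,1],0,0],
    [[3.2,-3.5,0],0,0],
    [[3.2,-3.5,0],0,0],
    [[3.2,-3.5,0],0,0],
    [[3.2,-3.5,0],0,0],
    [[3.2,-3.5,0],0,0],
    [[3.2,-3.5,0],0,0],
  ],
)

```text
time: 1.2
position: [0.4494, 0.2934, 0.3058]
tool_rot: [0.793, 0.609, -0.0, 0.001]
ft_force: [1.0, 0.4, -0.1]
grip_width: 0.087
```

Request:
carry_out(
  steps=[
    [[3.2,-3.5,0],0,0],
    [[3.2,-3.5,0],0,0],
    [[3.2,-3.5,0],0,0],
    [[3.2,-3.5,0],0,0],
  ],
)

```text
time: 1.6
position: [0.5811, 0.1466, 0.3056]
tool_rot: [0.794, 0.608, -0.0, 0.0]
ft_force: [-0.0, 0.1, 0.9]
grip_width: 0.0871
```

```bash
python3 - <<'E'
from h import *
o=robot.get_obs();print(o['time'],o['position'],o['q'])
c=shot('wrist','w1');print({k:v for k,v in c.items() if k!='pixels'})
print(rot(c),[proj(c,p) for p in((.595,.155,.12),(.61,.004,.108))])
E
```

```text
1.6 [0.58105903 0.14660222 0.3056055 ] [ 6.14604112e-02  3.96019074e-01  1.36974392e+00 -1.14846831e-03
  1.37591499e+00 -1.24653516e+00]
{'fx': 363.2217726433333, 'fy': 363.2217726433333, 'cx': 321.55083398409823, 'cy': 240.58566481574394, 'k1': -0.025767607080176502, 'eye': array([0.51061784, 0.1645286 , 0.4847354 ]), 'rotation': array([-0.10684042, -0.08134526,  0.6028935 ,  0.78643976])}
[[ 2.59804757e-01 -9.30896917e-01 -2.56773088e-01]
 [ 9.65660765e-01  2.50209111e-01  6.99620474e-02]
 [-8.80488250e-04 -2.66132169e-01  9.63936146e-01]] [array([334.21946209, 224.91569441]), array([204.838139  , 269.94745191])]
```

View pics/w1.png

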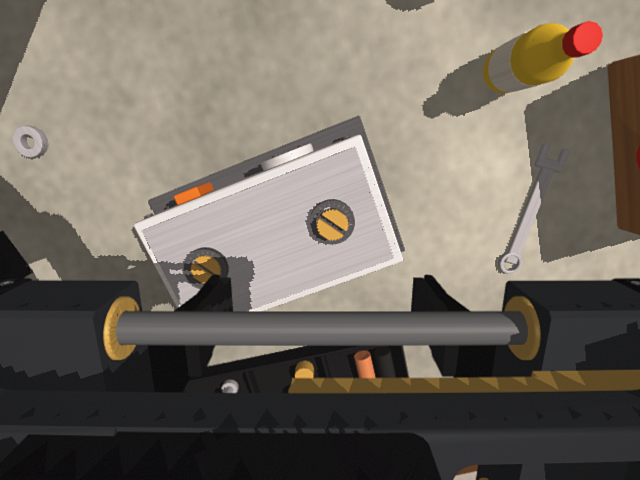

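The wrist view shows the raised screw at (332,222), with its slot running from about (316,210) to (347,235). The fastened one is at (205,267). I'll measure centre and slot angle.

```bash
cat >> h.py <<'E'
def head(c,box,z):
    x0,y0,x1,y1=box; im=c['pixels'][y0:y1,x0:x1]
    h=cv2.cvtColor(im,cv2.COLOR_RGB2HSV); m=cv2.inRange(h,(12,110,60),(30,255,255))
    ys,xs=np.nonzero(m); pts=np.stack([xs+x0,ys+y0],1).astype(np.float32)
    P=np.array([onz(c,u,v,z)[:2] for u,v in pts],np.float32)
    ce,r=cv2.minEnclosingCircle(P)
    # slot: pixels inside circle that are not brass
    S=[]
    for v in range(y0,y1):
        for u in range(x0,x1):
            p=onz(c,u,v,z)[:2]
            if np.hypot(*(p-ce))<.0125 and not m[v-y0,u-x0]: S.append(p)
    S=np.array(S); w,V=np.linalg.eigh(np.cov(S.T)); d=V[:,1]
    return np.array(ce),r,np.degrees(np.arctan2(d[1],d[0]))%180,S.mean(0),np.sqrt(w)
E
python3 - <<'E'
from h import *
c=shot('wrist')
print(head(c,(305,195,360,250),.12))
print(head(c,(180,245,230,290),.108))
E
```

```text
(array([0.5938558, 0.1530946]), 0.01689070649445057, np.float64(40.34922767980669), array([0.59400764, 0.15301902]), array([0.00114646, 0.00719483]))
(array([0.60970461, 0.00420941]), 0.017360419034957886, np.float64(37.87574320812914), array([0.60918914, 0.00521196]), array([0.0007413 , 0.00714945]))
```

The raised screw is at (0.594, 0.153) with its slot at 40°. On to the key.

Request:
carry_out(
  steps=[
    [[-0.3,-4.8,0],-8,0],
    [[-0.3,-4.8,0],-8,0],
    [[-0.3,-4.8,0],-8,0],
    [[-0.3,-4.8,0],-8,0],
    [[-0.3,-4.8,0],-8,0],
    [[-0.3,-4.8,0],-8,0],
    [[-0.3,-4.8,0],-8,0],
    [[-0.3,-4.8,0],-8,0],
    [[-0.3,-4.8,0],-8,0],
    [[-0.3,-4.8,0],-8,0],
  ],
)

```text
time: 2.7
position: [0.5495, -0.3385, 0.3026]
tool_rot: [0.998, -0.07, -0.0, -0.002]
ft_force: [1.1, -0.2, 0.2]
grip_width: 0.087
```

```bash
python3 - <<'E'
from h import *
o=robot.get_obs();print(o['time'],o['position'],o['q'],np.degrees(o['q'][0]-o['q'][5]))
c=shot('wrist','w2');print(proj(c,(.55,-.326,.104)))
E
```

```text
2.7 [ 0.5495197  -0.33852903  0.30263209] [-0.72646181  0.47117835  1.25200555  0.00296077  1.42185073 -0.58734692] -7.970695639785539
[320.58923944 199.98042442]
```

View pics/w2.png

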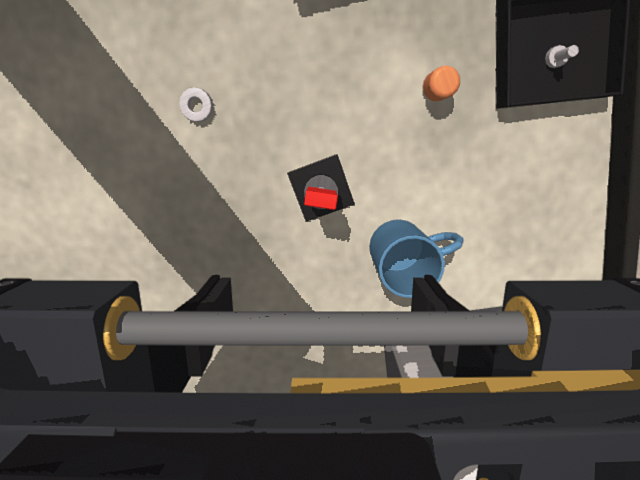

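The key's handle top is at (321,199), with its long side nearly along the jaw axis, and the mug is at (408,260). I'll measure the handle angle and the mug clearance.

```bash
python3 - <<'E'
from h import *
c=shot('wrist')
h=cv2.cvtColor(c['pixels'][170:225,295:350],cv2.COLOR_RGB2HSV)
m=cv2.inRange(h,(0,170,60),(8,255,255))|cv2.inRange(h,(172,170,60),(180,255,255))
print(np.unique(h[m>0][:,2]//20*20,return_counts=True))
t=m&cv2.inRange(h[:,:,2],200,255)
for k in(m,t):
    ys,xs=np.nonzero(k)
    P=np.array([onz(c,u+295,v+170,.104)[:2]*1000 for u,v in zip(xs,ys)],np.float32)
    if len(P)>5:
        r=cv2.minAreaRect(P); b=cv2.boxPoints(r); e=[b[1]-b[0],b[2]-b[1]]; L=max(e,key=np.linalg.norm)
        print(r,np.degrees(np.arctan2(L[1],L[0]))%180,P.mean(0))
# disc/stand foot
h=cv2.cvtColor(c['pixels'][145:225,280:365],cv2.COLOR_RGB2GRAY); 
k=(h<45).astype(np.uint8); N,l,s,ct=cv2.connectedComponentsWithStats(k); j=1+np.argmax(s[1:,4]); print(s[j])
ys,xs=np.nonzero(l==j);P=np.array([onz(c,u+280,v+145,.006)[:2]*1000 for u,v in zip(xs,ys)],np.float32);print('foot',cv2.minAreaRect(P))
print('mug rim',onz(c,411,265,.09),'base',onz(c,402,250,.0))
E
```

```text
(array([ 60,  80, 100, 120, 140, 160, 180, 200, 220, 240], dtype=uint8), array([  1,   7,   5,   4,  13,   5,  97,  22,  21, 419]))
((550.6876831054688, -324.217529296875), (19.406660079956055, 34.18085861206055), 72.00525665283203) 162.00522 [ 550.5368  -324.33084]
((549.9060668945312, -325.3529357910156), (15.10777759552002, 32.802459716796875), 73.2957763671875) 163.29573 [ 549.9354 -325.3079]
[   7    0   66   68 1398]
foot ((550.1978759765625, -326.21490478515625), (67.13530731201172, 67.29608154296875), 12.230572700500488)
mug rim [ 0.63979013 -0.42880148  0.09      ] base [ 0.64787205 -0.43987191  0.        ]
```

Request:
carry_out(
  steps=[
    [[0,0.2,-1.4],-8.5,0],
    [[0,0.2,-1.4],-8.5,0],
    [[0,0.2,-1.4],-8.5,0],
    [[0,0.2,-1.4],-8.5,0],
    [[0,0.2,-1.4],-8.5,0],
    [[0,0.2,-1.4],-8.5,0],
    [[0,0,-1.4],-8.5,0],
    [[0,0,-1.4],-8.5,0],
    [[0,0,-1.4],-8.5,0],
    [[0,0,-1.4],-8.5,0],
  ],
)

```text
time: 3.8
position: [0.5493, -0.3199, 0.1574]
tool_rot: [-0.683, 0.731, 0.002, 0.002]
ft_force: [0.1, 0.2, 0.7]
grip_width: 0.0869
```

Request:
carry_out(
  steps=[
    [[0,0,0],-8.5,0],
    [[0,0,0],-6,0],
    [[0,0,0],0,0],
  ],
)

```text
time: 4.1
position: [0.5476, -0.3136, 0.1538]
tool_rot: [-0.584, 0.812, 0.006, 0.002]
ft_force: [-0.2, -0.1, -0.2]
grip_width: 0.0872
```

```bash
cat >> h.py <<'E'
def st():
    o=robot.get_obs(); x=R.from_quat(o['tool_rot']).as_matrix()
    print('t',round(o['time'],2),'p',(o['position']*1000).round(1),'jaw',np.degrees(np.arctan2(x[1,0],x[0,0])).round(2),'z',x[:,2].round(3),'q6',o['q'][5].round(3),'F',o['ft_force'].round(2),'M',o['moment'].round(3),'w',o['grip_width'].round(4)); return o
E
python3 - <<'E'
from h import *
st()
E
```

```text
Traceback (most recent call last):
  File "h.py", line 41, in st
    print('t',round(o['time'],2),'p',(o['position']*1000).round(1),'jaw',np.degrees(np.arctan2(x[1,0],x[0,0])).round(2),'z',x[:,2].round(3),'q6',o['q'][5].round(3),'F',o['ft_force'].round(2),'M',o['moment'].round(3),'w',o['grip_width'].round(4)); return o
                                                                                                                                                                                                                            ^^^^^^^^^^^^^^^^^^^^^
AttributeError: 'float' object has no attribute 'round'
```

Request:
carry_out(
  steps=[
    [[0.2,-1.0,-1.5],1.5,0],
    [[0,0,0],0,0],
  ],
)

```text
time: 4.3
position: [0.55, -0.3215, 0.139]
tool_rot: [-0.598, 0.802, 0.007, 0.002]
ft_force: [-0.6, -0.1, -0.3]
grip_width: 0.0867
```

```bash
sed -i "s/o\['grip_width'\].round(4)/round(o['grip_width'],4)/" h.py
python3 - <<'E'
from h import *
st()
E
```

```text
t 4.3 p [ 550.  -321.5  139. ] jaw -106.61 z [-0.005  0.013 -1.   ] q6 1.149 F [-0.63 -0.1  -0.29] M [-0.002  0.156 -0.01 ] w 0.0867
```

Request:
carry_out(
  steps=[
    [[0,-0.4,-1.2],0,0],
    [[0,0,-1.3],0,0],
    [[0,0,-1.3],0,0],
    [[0,0,-1.0],0,0],
    [[0,0,0],0,0],
  ],
)

```text
time: 4.8
position: [0.5499, -0.3235, 0.0878]
tool_rot: [-0.599, 0.801, 0.007, 0.002]
ft_force: [-0.1, 0.4, 0.5]
grip_width: 0.0871
```

```bash
python3 - <<'E'
from h import *
st()
E
```

```text
t 4.8 p [ 549.9 -323.5   87.8] jaw -106.4 z [-0.005  0.014 -1.   ] q6 1.141 F [-0.11  0.41  0.54] M [-0.027  0.159  0.024] w 0.0871
```

Request:
carry_out(
  steps=[
    [[0,-0.2,0],0,0],
    [[0,0,0],0,0.5],
    [[0,0,0],0,1],
    [[0,0,0],0,1],
    [[0,0,0],0,1],
    [[0,0,0],0,1],
    [[0,0,0],0,1],
  ],
  squeeze=35,
)

```text
time: 5.5
position: [0.5509, -0.3265, 0.0893]
tool_rot: [-0.599, 0.801, 0.006, 0.003]
ft_force: [0.1, 0.8, -0.4]
grip_width: 0.0466
```

```bash
python3 - <<'E'
from h import *
st()
E
```

```text
t 5.5 p [ 550.9 -326.5   89.3] jaw -106.4 z [-0.002  0.012 -1.   ] q6 1.139 F [ 0.1   0.8  -0.35] M [-0.057  0.158 -0.035] w 0.0466
```

Request:
carry_out(
  steps=[
    [[0,0,0],0,1],
    [[0,0,0],0,1],
    [[0,0,0],0,1],
    [[0,0,0],0,1],
    [[0,0,0],0,1],
    [[0,0,0],0,1],
  ],
)

```text
time: 6.1
position: [0.551, -0.3264, 0.0894]
tool_rot: [-0.599, 0.801, 0.006, 0.003]
ft_force: [0.7, -0.1, -0.7]
grip_width: 0.0027
```

```bash
python3 - <<'E'
from h import *
st()
E
```

```text
t 6.1 p [ 551.  -326.4   89.4] jaw -106.39 z [-0.002  0.012 -1.   ] q6 1.139 F [ 0.65 -0.07 -0.72] M [ 0.022  0.177 -0.027] w 0.0027
```

The width is 2.7 mm where 16 mm was expected, so I need to look.

```bash
python3 - <<'E'
from h import *
a=shot('scene');b=shot('side');w=shot('wrist')
f=lambda c,x0,y0,x1,y1:cv2.resize(c['pixels'][y0:y1,x0:x1,::-1],(400,300),interpolation=cv2.INTER_CUBIC)
cv2.imwrite('pics/g1.png',np.vstack([np.hstack([f(a,110,250,230,340),f(b,310,120,410,195)]),np.hstack([f(w,0,0,640,480),f(w,240,160,400,280)])]))
for c in(a,b,w):print(proj(c,(.55,-.326,.104)))
E
```

```text
[155.30224685 300.09553059]
[356.15822567 165.04112907]
[318.60100701 295.93971988]
```

View pics/g1.png

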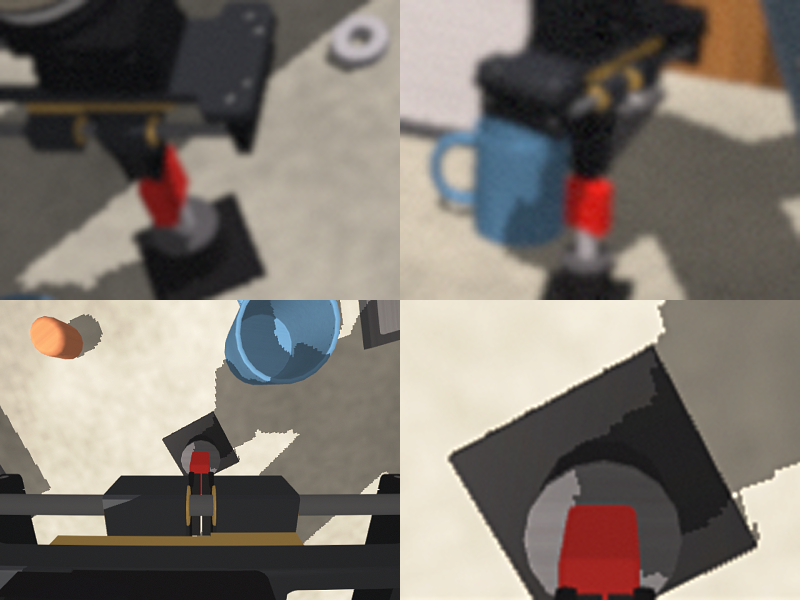

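The fingers closed past the handle, though the key is still upright in its stand. I'll check the geometry by projecting the handle's expected corners and the fingertip into the views.

```bash
python3 - <<'E'
from h import *
o=st();w=shot('wrist');a=shot('scene')
d=np.array([np.cos(np.radians(163)),np.sin(np.radians(163)),0]);n=np.array([-d[1],d[0],0])
for z in(.064,.104):
  for s in(-17,17):
    for t in (-8,8):
      P=np.array([.550,-.3257,z])+d*s/1000+n*t/1000
      print(z,s,t,proj(w,P).round(0),proj(a,P).round(0))
T=R.from_quat(o['tool_rot']).as_matrix()
for k in(0,.003,.022):print('tool',k,proj(w,o['position']+T[:,2]*k).round(0),proj(a,o['position']+T[:,2]*k).round(0))
for s in(-.0095,.0095):
  P=o['position']+T[:,2]*.022+T[:,1]*s;print('tip edge',s,P.round(4),proj(w,P).round(0),proj(a,P).round(0))
f=lambda c,x0,y0,x1,y1:cv2.resize(c['pixels'][y0:y1,x0:x1,::-1],(400,600),interpolation=cv2.INTER_CUBIC)
cv2.imwrite('pics/g2.png',np.hstack([f(w,260,210,380,390),f(a,135,270,185,345)]))
E
```

```text
t 6.25 p [ 550.9 -326.4   89.4] jaw -106.39 z [-0.002  0.012 -1.   ] q6 1.138 F [-0.33 -0.41  0.29] M [-0.048  0.218 -0.044] w 0.0006
0.064 -17 -8 [306. 241.] [163. 318.]
0.064 -17 8 [333. 241.] [155. 318.]
0.064 17 -8 [306. 294.] [167. 304.]
0.064 17 8 [332. 295.] [159. 303.]
0.104 -17 -8 [302. 263.] [157. 307.]
0.104 -17 8 [335. 264.] [149. 307.]
0.104 17 -8 [302. 327.] [161. 293.]
0.104 17 8 [334. 327.] [154. 293.]
tool 0 [319. 283.] [157. 304.]
tool 0.003 [319. 281.] [158. 305.]
tool 0.022 [320. 269.] [160. 310.]
tip edge -0.0095 [ 0.56   -0.3288  0.0674] [320. 253.] [159. 314.]
tip edge 0.0095 [ 0.5418 -0.3235  0.0675] [320. 284.] [161. 306.]
```

View pics/g2.png

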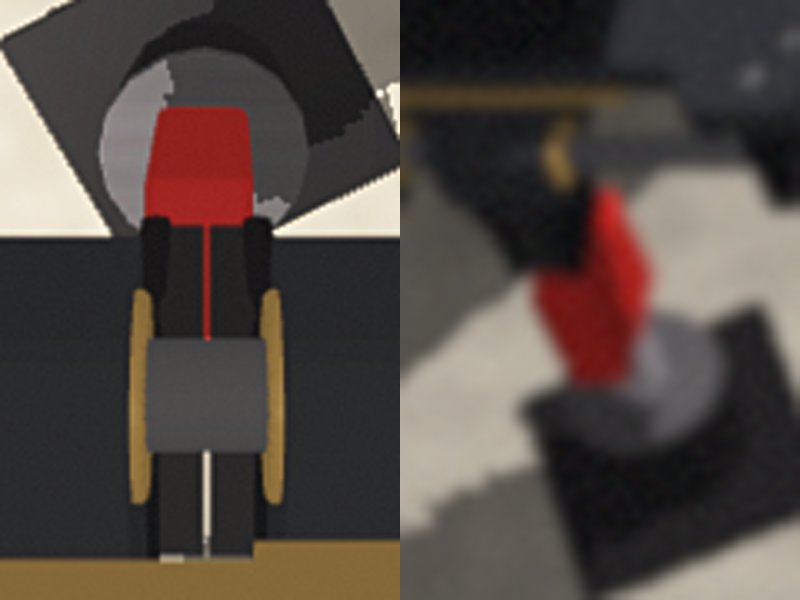

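Both views show the fingertips level with the top of the handle, so the fingers closed just above it. The tips sit about 35 mm higher than the reported pose implies. I'll open, go down 3 cm, and check before closing. Even if the readings are right, the open fingers clear the disc.

Request:
carry_out(
  steps=[
    [[0,0,0],0,0.3],
    [[0,0,0],0,0.3],
    [[0,0,0],0,0.3],
    [[0,0,0],0,0.3],
    [[0,0,0],0,0.3],
    [[0,0,0],0,0.3],
    [[0,0,0],0,0.3],
    [[0,0,0],0,0.3],
  ],
)

```text
time: 7.15
position: [0.5509, -0.3265, 0.0894]
tool_rot: [-0.599, 0.801, 0.006, 0.003]
ft_force: [-0.3, 0.5, -0.4]
grip_width: 0.056
```

Request:
carry_out(
  steps=[
    [[0,0.1,-1],0,0.3],
    [[0,0,-1],0,0.3],
    [[0,0,-0.9],0,0.3],
    [[0,0,0],0,0.3],
  ],
)

```text
time: 7.55
position: [0.5505, -0.325, 0.0575]
tool_rot: [-0.599, 0.801, 0.006, 0.003]
ft_force: [0.2, 0.2, 0.3]
grip_width: 0.0609
```

```bash
python3 - <<'E'
from h import *
o=st();w=shot('wrist');a=shot('scene');b=shot('side')
print(proj(w,(.55,-.326,.104)),proj(a,(.55,-.326,.104)))
f=lambda c,x0,y0,x1,y1:cv2.resize(c['pixels'][y0:y1,x0:x1,::-1],(400,600),interpolation=cv2.INTER_CUBIC)
cv2.imwrite('pics/g3.png',np.hstack([f(w,220,150,420,450),f(a,125,270,185,360)]))
E
```

```text
t 7.55 p [ 550.5 -325.    57.5] jaw -106.39 z [-0.003  0.013 -1.   ] q6 1.139 F [0.18 0.16 0.35] M [-0.047  0.14  -0.002] w 0.0609
[320.20258823 326.89839466] [155.30224685 300.09553059]
```

View pics/g3.png

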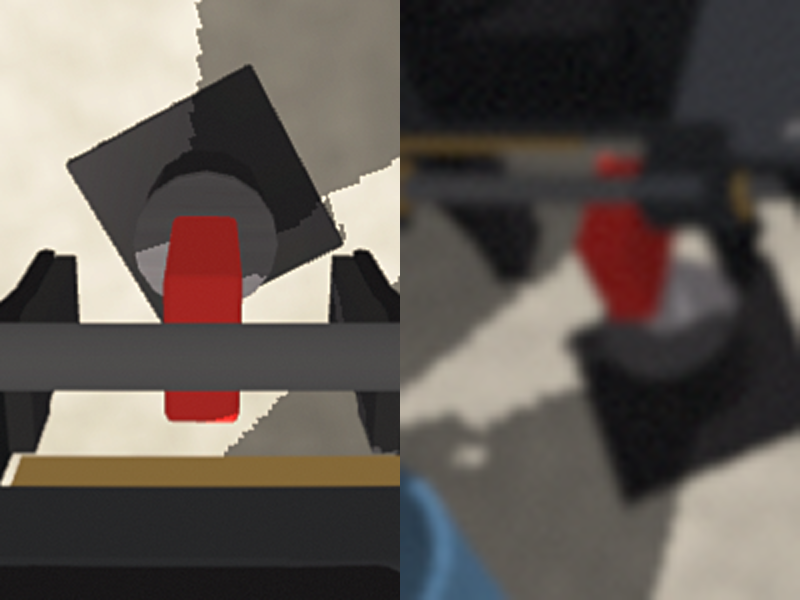

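The fingers now straddle the handle, centred, with the tips near the handle's lower end, so the true tool is about 35 mm above the reported z. Closing.

Request:
carry_out(
  steps=[
    [[0,0,0],0,1],
    [[0,0,0],0,1],
    [[0,0,0],0,1],
    [[0,0,0],0,1],
    [[0,0,0],0,1],
    [[0,0,0],0,1],
    [[0,0,0],0,1],
    [[0,0,0],0,1],
  ],
  squeeze=35,
)

```text
time: 8.5
position: [0.5527, -0.3267, 0.061]
tool_rot: [-0.599, 0.801, 0.003, 0.003]
ft_force: [0.3, -0.1, -0.1]
grip_width: 0.0159
```

```bash
python3 - <<'E'
from h import *
st()
E
```

```text
t 8.5 p [ 552.7 -326.7   61. ] jaw -106.39 z [ 0.002  0.008 -1.   ] q6 1.139 F [ 0.27 -0.09 -0.15] M [-0.037  0.147  0.01 ] w 0.0159
```

Gripped: 15.9 mm opening. I'll lift straight up and check.

Request:
carry_out(
  steps=[
    [[0,0,1],0,1],
    [[0,0,1.5],0,1],
    [[0,0,1.5],0,1],
    [[0,0,2],0,1],
    [[0,0,3],0,1],
    [[0,0,4],0,1],
    [[0,0,4],0,1],
    [[0,0,0],0,1],
  ],
)

```text
time: 9.3
position: [0.5506, -0.3251, 0.2426]
tool_rot: [-0.599, 0.801, 0.003, 0.003]
ft_force: [0.1, -0.2, -0.9]
grip_width: 0.0154
```

```bash
python3 - <<'E'
from h import *
o=st();a=shot('scene');b=shot('side');w=shot('wrist')
T=R.from_quat(o['tool_rot']).as_matrix();print('eye in tool',T.T@(np.array(w['eye'])-o['position']))
def red(c,ctr,r=40):
    h=cv2.cvtColor(c['pixels'],cv2.COLOR_RGB2HSV);m=cv2.inRange(h,(0,150,50),(8,255,255))
    x,y=ctr.astype(int);k=np.zeros_like(m);k[y-r:y+r,x-r:x+r]=m[y-r:y+r,x-r:x+r]
    n,l,s,ct=cv2.connectedComponentsWithStats(k);j=1+np.argmax(s[1:,4]);return ct[j],s[j]
P=(.55,-.327,.20)
pa,pb=red(a,proj(a,P)),red(b,proj(b,P));print(pa,pb,tri(ray(a,*pa[0]),ray(b,*pb[0])))
E
```

```text
t 9.3 p [ 550.6 -325.1  242.6] jaw -106.39 z [ 0.001  0.009 -1.   ] q6 1.143 F [ 0.07 -0.19 -0.85] M [-0.112  0.089  0.019] w 0.0154
eye in tool [ 0.00064797 -0.07037055 -0.17271211]
(array([127.15228426, 252.07614213]), array([119, 241,  17,  22, 197], dtype=int32)) (array([361.55769231, 115.78846154]), array([355, 107,  11,  17, 104], dtype=int32)) (array([ 0.5440295 , -0.33379352,  0.25666551]), np.float64(0.0054298919114766945))
```

Lifted. Now over to the raised screw, turning the jaw toward -50°.

Request:
carry_out(
  steps=[
    [[0.4,4.4,0],5.5,1],
    [[0.4,4.4,0],5.5,1],
    [[0.4,4.4,0],5.5,1],
    [[0.4,4.4,0],5.5,1],
    [[0.4,4.4,0],5.5,1],
    [[0.4,4.4,0],5.5,1],
    [[0.4,4.4,0],5.5,1],
    [[0.4,4.4,0],5.5,1],
    [[0.4,4.4,0],5.5,1],
    [[0.4,4,0],3.5,1],
  ],
)

```text
time: 10.45
position: [0.5704, 0.1263, 0.2127]
tool_rot: [0.898, -0.438, -0.028, 0.015]
ft_force: [1.1, -0.6, -1.2]
grip_width: 0.0158
```

```bash
python3 - <<'E'
from h import *
st()
E
```

```text
t 10.45 p [570.4 126.3 212.7] jaw -52.05 z [-0.064 -0.002 -0.998] q6 0.935 F [ 1.08 -0.6  -1.2 ] M [-0.096  0.017 -0.004] w 0.0158
```

Request:
carry_out(
  steps=[
    [[0.5,0.5,0.5],0.5,1],
    [[0,0,0],0.5,1],
    [[0,0,0],0,1],
  ],
)

```text
time: 10.75
position: [0.5707, 0.1369, 0.2119]
tool_rot: [0.904, -0.426, -0.034, 0.018]
ft_force: [-1.1, 0.1, -1.4]
grip_width: 0.0155
```

```bash
python3 - <<'E'
from h import *
o=st();print(o['q'])
E
```

```text
t 10.75 p [570.7 136.9 211.9] jaw -50.53 z [-0.077 -0.003 -0.997] q6 0.926 F [-1.07  0.08 -1.38] M [-0.034  0.031 -0.019] w 0.0155
[4.51128007e-02 5.02343202e-01 1.46130841e+00 3.21773928e-05
 1.25532084e+00 9.25569425e-01]
```

The tool has picked up about 4° of tilt from the fast move. I'll watch how slow outward and upward rows affect it.

Request:
carry_out(
  steps=[
    [[0.6,0.4,0.5],0,1],
    [[0.6,0.4,0.5],0,1],
    [[0.6,0.4,0.5],0,1],
    [[0,0,0],0,1],
  ],
)

```text
time: 11.15
position: [0.5901, 0.1452, 0.227]
tool_rot: [0.902, -0.429, -0.035, 0.019]
ft_force: [-0.2, -1.2, -1.8]
grip_width: 0.0157
```

```bash
python3 - <<'E'
from h import *
o=st();print(o['q'])
E
```

```text
t 11.15 p [590.1 145.2 227. ] jaw -50.95 z [-0.08  -0.004 -0.997] q6 0.945 F [-0.23 -1.2  -1.81] M [-0.031  0.026  0.07 ] w 0.0157
[5.71719577e-02 5.16755680e-01 1.38790126e+00 7.73969628e-04
 1.31667708e+00 9.44682100e-01]
```

Request:
carry_out(
  steps=[
    [[4.5,1,0.3],0,1],
    [[4.5,1,0.3],0,1],
    [[0,0,0],0,1],
  ],
)

```text
time: 11.45
position: [0.6759, 0.1637, 0.2302]
tool_rot: [0.902, -0.43, -0.041, 0.022]
ft_force: [-0.9, -0.4, -2.1]
grip_width: 0.0157
```

```bash
python3 - <<'E'
from h import *
o=st();print(o['q'])
E
```

```text
t 11.45 p [675.9 163.7 230.2] jaw -51.12 z [-0.093 -0.005 -0.996] q6 0.966 F [-0.87 -0.41 -2.07] M [-0.15   0.046 -0.017] w 0.0157
[0.07640095 0.64941524 1.12354071 0.00188412 1.46159513 0.96620307]
```

Request:
carry_out(
  steps=[
    [[-4,-0.8,0],0,1],
    [[-4,-0.8,0],0,1],
    [[0,0,0],0,1],
  ],
)

```text
time: 11.75
position: [0.5918, 0.1459, 0.2265]
tool_rot: [0.901, -0.431, -0.044, 0.024]
ft_force: [0.3, 0.6, -1.4]
grip_width: 0.0158
```

```bash
python3 - <<'E'
from h import *
o=st();print(o['q'])
E
```

```text
t 11.75 p [591.8 145.9 226.5] jaw -51.21 z [-0.1   -0.006 -0.995] q6 0.95 F [ 0.29  0.64 -1.45] M [-0.105 -0.036  0.022] w 0.0158
[ 5.86889871e-02  5.29841090e-01  1.36656357e+00 -3.01821134e-04
  1.34577542e+00  9.50106078e-01]
```

Tilt grows with every fast row whatever the direction. It is fixed in the tool, so a half turn about z reverses its direction and the same drift should then cancel it. I'll test that.

Request:
carry_out(
  steps=[
    [[0,0,0.2],8.5,1],
    [[0,0,0.2],8.5,1],
    [[0,0,0.2],8.5,1],
    [[0,0,0.2],8.5,1],
    [[0,0,0.2],8.5,1],
    [[0,0,0.2],8.5,1],
    [[0,0,0.2],8.5,1],
    [[0,0,0.2],8.5,1],
    [[0,0,0.2],8.5,1],
    [[0,0,0.2],8.5,1],
  ],
)

```text
time: 12.75
position: [0.5898, 0.1422, 0.2509]
tool_rot: [0.952, 0.301, -0.014, 0.048]
ft_force: [0.3, 0.6, -2.3]
grip_width: 0.0161
```

```bash
python3 - <<'E'
from h import *
o=st();print(o['q'])
E
```

```text
t 12.75 p [589.8 142.2 250.9] jaw 34.97 z [ 0.002 -0.101 -0.995] q6 -0.475 F [ 0.28  0.56 -2.3 ] M [0.013 0.043 0.041] w 0.0161
[ 0.10669093  0.46778506  1.40803364 -0.10496231  1.27635261 -0.47496599]
```

Request:
carry_out(
  steps=[
    [[0,0,0],8.5,1],
    [[0,0,0],8.5,1],
    [[0,0,0],8.5,1],
    [[0,0,0],8.5,1],
    [[4.5,0,0],8.5,1],
    [[4.5,0,0],8.5,1],
    [[-4.5,0,0],8.5,1],
    [[-4.5,0,0],8.5,1],
    [[4.5,0,0],8.5,1],
    [[-4.5,0,0],8.5,1],
  ],
)

```text
time: 13.75
position: [0.5976, 0.138, 0.2284]
tool_rot: [0.497, 0.867, 0.0, 0.024]
ft_force: [1.7, 0.3, -0.5]
grip_width: 0.0156
```

```bash
python3 - <<'E'
from h import *
o=st();print(o['q'])
E
```

```text
t 13.75 p [597.6 138.  228.4] jaw 120.29 z [ 0.041 -0.023 -0.999] q6 -2.031 F [ 1.69  0.29 -0.48] M [ 0.03  0.01 -0.03] w 0.0156
[ 0.05855709  0.47124015  1.46594121 -0.02758606  1.16477059 -2.03097158]
```

Request:
carry_out(
  steps=[
    [[4.5,0,0.3],8.5,1],
    [[-4.5,0,0.3],8.5,1],
    [[4.5,0,0.3],8.5,1],
    [[-4.5,0,0.3],0,1],
  ],
)

```text
time: 14.15
position: [0.5976, 0.1337, 0.2016]
tool_rot: [0.296, 0.954, -0.027, -0.036]
ft_force: [0.4, -0.8, -0.1]
grip_width: 0.0157
```

```bash
python3 - <<'E'
from h import *
o=st();print(o['q'])
E
```

```text
t 14.15 p [597.6 133.7 201.6] jaw 145.48 z [-0.085 -0.03  -0.996] q6 -2.481 F [ 0.4  -0.78 -0.09] M [ 0.079 -0.047  0.018] w 0.0157
[ 0.05126465  0.55469047  1.39375396 -0.02622107  1.28010441 -2.48112648]
```

Reversals drive the tilt strongly and overshot it. At jaw -54° the remaining tilt will point along +x, where a small reversal cancels it, and that is also the working angle. Turning back slowly in place and raising.

Request:
carry_out(
  steps=[
    [[0,0.1,0.4],-8.5,1],
    [[0,0.1,0.4],-8.5,1],
    [[0,0.1,0.4],-8.5,1],
    [[0,0.1,0.4],-8.5,1],
    [[0,0.1,0.4],-8.5,1],
    [[0,0.1,0.4],-8.5,1],
    [[0,0.1,0.4],-8.5,1],
    [[0,0.1,0.4],-8.5,1],
    [[0,0.1,0.4],-8.5,1],
    [[0,0.1,0.4],-8.5,1],
  ],
)

```text
time: 15.15
position: [0.5907, 0.1404, 0.2383]
tool_rot: [0.867, 0.495, 0.007, -0.054]
ft_force: [0.0, 0.3, -0.8]
grip_width: 0.0158
```

Request:
carry_out(
  steps=[
    [[0,0,0.2],-8.5,1],
    [[0,0,0.2],-8.5,1],
    [[0,0,0.2],-8.5,1],
    [[0,0,0.2],-8.5,1],
    [[0,0,0.2],-8.5,1],
    [[0,0,0.2],-8.5,1],
    [[0,0,0.2],-8.5,1],
    [[0,0,0.2],-8.5,1],
    [[0,0,0.2],-8.5,1],
    [[0,0,0],-8.5,1],
  ],
)

```text
time: 16.15
position: [0.5902, 0.1356, 0.2622]
tool_rot: [0.972, -0.229, 0.043, -0.033]
ft_force: [-0.6, -0.3, -1.5]
grip_width: 0.016
```

Request:
carry_out(
  steps=[
    [[0,0,0],-8.5,1],
    [[0,0,0],-8.5,1],
    [[0,0,0],-6,1],
    [[0,0,0],0,1],
  ],
)

```text
time: 16.55
position: [0.5892, 0.1346, 0.2641]
tool_rot: [0.905, -0.422, 0.049, -0.023]
ft_force: [0.3, -0.1, -1.5]
grip_width: 0.0157
```

```bash
python3 - <<'E'
from h import *
o=st();print(o['q'])
E
```

```text
t 16.55 p [589.2 134.6 264.1] jaw -50.18 z [ 0.108  0.    -0.994] q6 0.917 F [ 0.32 -0.07 -1.51] M [-0.054  0.242 -0.021] w 0.0157
[ 0.04215006  0.39083597  1.50244386 -0.00464601  1.13991486  0.91685271]
```

Request:
carry_out(
  steps=[
    [[4.5,0,0],0,1],
    [[-4.5,0,0],0,1],
    [[4.5,0,0],0,1],
    [[0,0,0],0,1],
  ],
)

```text
time: 16.95
position: [0.5862, 0.1322, 0.2293]
tool_rot: [0.908, -0.418, 0.008, -0.002]
ft_force: [2.1, 0.1, 0.1]
grip_width: 0.0157
```

```bash
python3 - <<'E'
from h import *
o=st();print(o['q'])
E
```

```text
t 16.95 p [586.2 132.2 229.3] jaw -49.47 z [ 0.016 -0.003 -1.   ] q6 0.903 F [2.12 0.11 0.08] M [-0.037 -0.017 -0.012] w 0.0157
[ 0.03798245  0.46145248  1.47973145 -0.00394602  1.18438145  0.90271946]
```

Tilt is down to under 1°. From here I'll move gently: position over the screw and take a close look.

Request:
carry_out(
  steps=[
    [[0.2,0.5,0],0,1],
    [[0.3,0.6,0],0,1],
    [[0.3,0.6,0],0,1],
    [[0.1,0.5,0],0,1],
    [[0,0,0],0,1],
  ],
)

```text
time: 17.45
position: [0.5974, 0.1558, 0.2303]
tool_rot: [0.909, -0.416, 0.009, -0.003]
ft_force: [-0.7, -0.7, -1.4]
grip_width: 0.0158
```

```bash
python3 - <<'E'
from h import *
o=st();w=shot('wrist');a=shot('scene');b=shot('side');st()
print([proj(c,(.594,.153,.12)).round(0) for c in (w,a,b)])
f=lambda c,x0,y0,x1,y1:cv2.resize(c['pixels'][y0:y1,x0:x1,::-1],(400,400),interpolation=cv2.INTER_CUBIC)
cv2.imwrite('pics/f1.png',np.hstack([f(w,250,150,390,290),f(b,225,165,325,265)]))
cv2.imwrite('pics/f1w.png',w['pixels'][:,:,::-1]);cv2.imwrite('pics/f1a.png',a['pixels'][:,:,::-1]);cv2.imwrite('pics/f1b.png',b['pixels'][:,:,::-1])
E
```

```text
t 17.45 p [597.4 155.8 230.3] jaw -49.19 z [ 0.019 -0.002 -1.   ] q6 0.936 F [-0.71 -0.72 -1.39] M [-0.121  0.173  0.034] w 0.0158
t 17.6 p [596.3 154.9 229.6] jaw -49.24 z [ 0.016 -0.002 -1.   ] q6 0.935 F [ 0.03  0.04 -1.08] M [-0.092  0.146 -0.013] w 0.0158
[array([319., 238.]), array([392., 259.]), array([268., 241.])]
```

View pics/f1.png

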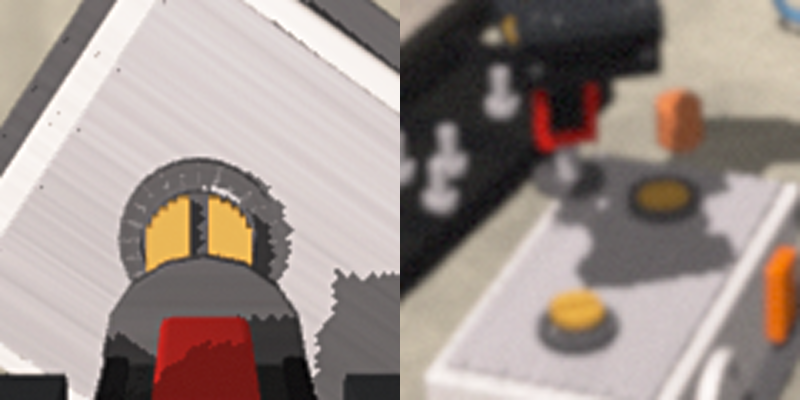

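The slot runs straight up the wrist view at crop x≈199, and the disc is centred at about 203 — very close. The side view has the disc at about (267,210). Next, where is the key axis along the slot, and how high is its lower end?

```bash
python3 - <<'E'
from h import *
o=st();w=shot('wrist');b=shot('side')
T=R.from_quat(o['tool_rot']).as_matrix();p=o['position']
e,d=ray(b,267,210);n=T[:,0];s=n@(p-e)/(n@d);C=e+s*d;print('disc centre side',C,'along tool y,z from TCP',(T.T@(C-p)).round(4))
for dz in np.arange(.010,.036,.005):
  # disc top edge: point in tool frame (0,yk-.021,dz)
  for yk in(0,.003,.006):
    print(round(dz,3),yk,proj(w,p+T@np.array([0,yk-.021,dz])).round(1),end=' ')
  print()
print('eye',T.T@(w['eye']-p))
print(head(w,(295,210,350,243),.12)[2:])
E
```

```text
t 17.6 p [596.3 154.9 229.6] jaw -49.24 z [ 0.016 -0.002 -1.   ] q6 0.935 F [ 0.03  0.04 -1.08] M [-0.092  0.146 -0.013] w 0.0158
disc centre side [0.59282151 0.15152558 0.20625003] along tool y,z from TCP [-0.      0.005   0.0233]
0.01 0 [320.7 237.7] 0.01 0.003 [320.7 243.1] 0.01 0.006 [320.7 248.4] 
0.015 0 [320.7 235.4] 0.015 0.003 [320.7 240.6] 0.015 0.006 [320.7 245.8] 
0.02 0 [320.7 233.2] 0.02 0.003 [320.7 238.3] 0.02 0.006 [320.7 243.4] 
0.025 0 [320.7 231.1] 0.025 0.003 [320.7 236.1] 0.025 0.006 [320.7 241.1] 
0.03 0 [320.7 229.1] 0.03 0.003 [320.7 234. ] 0.03 0.006 [320.7 238.8] 
0.035 0 [320.7 227.1] 0.035 0.003 [320.7 231.9] 0.035 0.006 [320.7 236.7] 
eye [ 0.00031672 -0.07110518 -0.17913905]
(np.float64(43.41170726820232), array([0.59590953, 0.15397399]), array([0.00362638, 0.00612624]))
```

The key's lower end is about 55 mm below the reported TCP and the key axis lies about 4 mm along tool +y, so it is nearly centred on the screw. I'll descend gently with a small lateral correction.

Request:
carry_out(
  steps=[
    [[-0.07,0.08,-0.8],0,1],
    [[0,0,-1],0,1],
    [[0,0,-1],0,1],
    [[0,0,-1],0,1],
    [[0,0,-0.5],0,1],
    [[0,0,0],0,1],
  ],
)

```text
time: 18.3
position: [0.5931, 0.1547, 0.1807]
tool_rot: [0.909, -0.417, 0.006, -0.001]
ft_force: [-0.1, -0.3, -1.8]
grip_width: 0.0157
```

```bash
python3 - <<'E'
from h import *
st()
E
```

```text
t 18.3 p [593.1 154.7 180.7] jaw -49.31 z [ 0.011 -0.003 -1.   ] q6 0.937 F [-0.15 -0.35 -1.85] M [-0.088  0.094  0.04 ] w 0.0157
```

Request:
carry_out(
  steps=[
    [[0.28,0.1,0],0,1],
    [[0,0,-0.2],0,1],
    [[0,0,-0.2],0,1],
  ],
)

```text
time: 18.6
position: [0.597, 0.1558, 0.1768]
tool_rot: [0.909, -0.417, 0.006, -0.001]
ft_force: [-0.2, 0.8, -1.6]
grip_width: 0.0161
```

```bash
python3 - <<'E'
from h import *
st()
w=shot('wrist','f2');st()
f=lambda c,x0,y0,x1,y1:cv2.resize(c['pixels'][y0:y1,x0:x1,::-1],(400,400),interpolation=cv2.INTER_CUBIC)
cv2.imwrite('pics/f2c.png',f(w,270,160,370,260))
h=cv2.cvtColor(w['pixels'][190:260,280:360],cv2.COLOR_RGB2HSV);m=cv2.inRange(h,(12,110,60),(30,255,255))
for v in range(0,70,4):
  xs=np.nonzero(m[v])[0]
  if len(xs): print(v+190,xs.min()+280,xs.max()+280,[x+280 for x in range(xs.min(),xs.max()) if not m[v,x]])
E
```

```text
t 18.6 p [597.  155.8 176.8] jaw -49.31 z [ 0.012 -0.003 -1.   ] q6 0.939 F [-0.21  0.77 -1.61] M [-0.113  0.131  0.014] w 0.0161
t 18.65 p [596.9 155.8 176.5] jaw -49.32 z [ 0.012 -0.003 -1.   ] q6 0.939 F [ 0.93  0.05 -1.77] M [-0.085  0.095 -0.025] w 0.0158
234 308 333 [317, 318, 319, 320, 321, 322, 323, 324]
238 304 337 [317, 318, 319, 320, 321, 322, 323, 324]
242 301 340 [307, 308, 309, 310, 311, 312, 313, 314, 315, 316, 317, 318, 319, 320, 321, 322, 323, 324, 325, 326, 327, 328, 329, 330, 331, 332, 333, 334, 335]
246 299 299 []
```

The slot centre is now at u=320.5 and the key plane at about 320.7–321, so they are aligned. Lowering until contact.

Request:
carry_out(
  steps=[
    [[0,0,-0.2],0,1],
    [[0,0,-0.2],0,1],
    [[0,0,-0.2],0,1],
  ],
)

```text
time: 18.95
position: [0.5974, 0.1559, 0.171]
tool_rot: [0.909, -0.417, 0.007, -0.002]
ft_force: [-0.5, -1.0, -2.2]
grip_width: 0.0156
```

```bash
python3 - <<'E'
from h import *
st()
E
```

```text
t 18.95 p [597.4 155.9 171. ] jaw -49.31 z [ 0.014 -0.003 -1.   ] q6 0.939 F [-0.46 -0.96 -2.23] M [-0.152  0.152 -0.033] w 0.0156
```

Request:
carry_out(
  steps=[
    [[0,0,-0.15],0,1],
    [[0,0,-0.15],0,1],
  ],
)

```text
time: 19.15
position: [0.5975, 0.1559, 0.168]
tool_rot: [0.909, -0.417, 0.007, -0.002]
ft_force: [0.1, -0.4, 1.0]
grip_width: 0.0155
```

Request:
carry_out(
  steps=[
    [[0,0,-0.15],0,1],
    [[0,0,-0.15],0,1],
  ],
)

```text
time: 19.35
position: [0.5978, 0.156, 0.1665]
tool_rot: [0.909, -0.417, 0.007, -0.002]
ft_force: [-3.1, -0.5, 9.7]
grip_width: 0.0159
```

The blade sank into the slot — contact came at slot-bottom depth, then the ledge — and presses at about 10 N. Now I'll turn anticlockwise under light pressure and feel for the drop.

Request:
carry_out(
  steps=[
    [[-0.08,0,-0.1],4,1],
    [[-0.04,0.02,-0.1],5,1],
    [[-0.03,0.02,-0.1],5,1],
    [[-0.03,0.02,-0.1],5,1],
  ],
)

```text
time: 19.75
position: [0.5964, 0.157, 0.1668]
tool_rot: [0.967, -0.256, 0.008, -0.004]
ft_force: [-1.0, -0.4, 5.4]
grip_width: 0.0159
```

```bash
python3 - <<'E'
from h import *
st()
E
```

```text
t 19.75 p [596.4 157.  166.8] jaw -29.63 z [ 0.018  0.004 -1.   ] q6 0.591 F [-0.96 -0.44  5.45] M [-0.213  0.522 -0.106] w 0.0159
```

Request:
carry_out(
  steps=[
    [[-0.07,0.01,-0.13],5,1],
    [[-0.06,0.01,-0.13],5,1],
    [[-0.05,0.01,-0.13],5,1],
    [[-0.04,0,-0.13],5,1],
  ],
)

```text
time: 20.15
position: [0.5951, 0.1573, 0.1667]
tool_rot: [0.997, -0.077, 0.009, -0.006]
ft_force: [-1.6, -0.2, 4.5]
grip_width: 0.0157
```

```bash
python3 - <<'E'
from h import *
st()
E
```

```text
t 20.15 p [595.1 157.3 166.7] jaw -8.83 z [ 0.02   0.011 -1.   ] q6 0.221 F [-1.56 -0.21  4.51] M [-0.129  0.492 -0.111] w 0.0157
```

Request:
carry_out(
  steps=[
    [[-0.06,-0.01,-0.17],5,1],
    [[-0.06,-0.01,-0.17],5,1],
    [[-0.06,-0.02,-0.17],5,1],
    [[-0.05,-0.02,-0.17],5,1],
  ],
)

```text
time: 20.55
position: [0.5936, 0.157, 0.164]
tool_rot: [0.994, 0.104, 0.01, -0.008]
ft_force: [-1.4, 0.3, 1.5]
grip_width: 0.0158
```

```bash
python3 - <<'E'
from h import *
st()
E
```

```text
t 20.55 p [593.6 157.  164. ] jaw 11.99 z [ 0.019  0.018 -1.   ] q6 -0.151 F [-1.38  0.32  1.53] M [-0.135  0.276 -0.076] w 0.0158
```

z has begun to drop after about 1.07 rad. I'll push down, with a slight further turn.

Request:
carry_out(
  steps=[
    [[-0.05,0,-0.25],4,1],
    [[-0.03,0,-0.3],3,1],
    [[0,0,-0.3],2,1],
  ],
)

```text
time: 20.85
position: [0.5932, 0.1568, 0.1578]
tool_rot: [0.982, 0.186, 0.011, -0.009]
ft_force: [-1.6, -0.5, 4.2]
grip_width: 0.016
```

```bash
python3 - <<'E'
from h import *
st()
E
```

```text
t 20.85 p [593.2 156.8 157.8] jaw 21.41 z [ 0.018  0.021 -1.   ] q6 -0.319 F [-1.65 -0.45  4.19] M [-0.178  0.419 -0.061] w 0.016
```

It dropped in. Push to the bottom of the gap.

Request:
carry_out(
  steps=[
    [[0,0,-0.25],0,1],
    [[0,0,-0.25],0,1],
  ],
)

```text
time: 21.05
position: [0.5935, 0.1569, 0.1554]
tool_rot: [0.983, 0.185, 0.011, -0.008]
ft_force: [-4.5, -0.2, 20.0]
grip_width: 0.0158
```

```bash
python3 - <<'E'
from h import *
st()
E
```

```text
t 21.05 p [593.5 156.9 155.4] jaw 21.36 z [ 0.019  0.021 -1.   ] q6 -0.318 F [-4.54 -0.23 20.  ] M [-0.209  1.222  0.018] w 0.0158
```

Bottomed at full depth, 20 N. Now clockwise, keeping light pressure.

Request:
carry_out(
  steps=[
    [[-0.02,0,-0.03],-5,1],
    [[0.01,0.01,-0.06],-5,1],
    [[0.02,0,-0.08],-5,1],
    [[0.02,0,-0.08],-5,1],
  ],
)

```text
time: 21.45
position: [0.5947, 0.1572, 0.1565]
tool_rot: [1.0, 0.004, 0.015, -0.006]
ft_force: [-2.7, -0.1, 3.5]
grip_width: 0.0156
```

```bash
python3 - <<'E'
from h import *
st()
E
```

```text
t 21.45 p [594.7 157.2 156.5] jaw 0.46 z [ 0.029  0.012 -1.   ] q6 0.057 F [-2.73 -0.08  3.52] M [-0.116  0.546  0.059] w 0.0156
```

Request:
carry_out(
  steps=[
    [[-0.02,0,-0.13],-6,1],
    [[0.01,0,-0.12],-6,1],
    [[0.02,-0.01,-0.12],-6,1],
    [[0.02,-0.01,-0.12],-6,1],
    [[0.02,-0.01,-0.12],-6,1],
  ],
)

```text
time: 21.95
position: [0.5959, 0.1573, 0.1556]
tool_rot: [0.964, -0.266, 0.018, -0.002]
ft_force: [-2.7, -0.8, 6.9]
grip_width: 0.0156
```

```bash
python3 - <<'E'
from h import *
st()
E
```

```text
t 21.95 p [595.9 157.3 155.6] jaw -30.92 z [ 0.035 -0.006 -0.999] q6 0.626 F [-2.74 -0.77  6.87] M [-0.229  0.719  0.13 ] w 0.0156
```

Request:
carry_out(
  steps=[
    [[-0.03,-0.01,-0.1],-6,1],
    [[0,-0.02,-0.1],-6,1],
    [[0.01,-0.02,-0.1],-6,1],
    [[0.01,-0.02,-0.1],-6,1],
    [[0.01,-0.03,-0.1],-6,1],
  ],
)

```text
time: 22.45
position: [0.597, 0.1568, 0.1556]
tool_rot: [0.856, -0.517, 0.02, 0.002]
ft_force: [-3.0, 0.8, 6.2]
grip_width: 0.0161
```

```bash
python3 - <<'E'
from h import *
st()
E
```

```text
t 22.45 p [597.  156.8 155.6] jaw -62.32 z [ 0.032 -0.025 -0.999] q6 1.194 F [-3.03  0.82  6.22] M [-0.148  0.672  0.088] w 0.0161
```

Request:
carry_out(
  steps=[
    [[-0.05,-0.03,-0.1],-6,1],
    [[0,-0.03,-0.1],-6,1],
    [[0,-0.03,-0.1],-6,1],
    [[0,-0.04,-0.1],-6,1],
  ],
)

```text
time: 22.85
position: [0.5978, 0.1557, 0.1556]
tool_rot: [0.723, -0.691, 0.021, 0.006]
ft_force: [-2.1, 0.2, 6.7]
grip_width: 0.0155
```

```bash
python3 - <<'E'
from h import *
st()
E
```

```text
t 22.85 p [597.8 155.7 155.6] jaw -87.44 z [ 0.023 -0.038 -0.999] q6 1.644 F [-2.12  0.2   6.71] M [-0.139  0.647  0.008] w 0.0155
```

Request:
carry_out(
  steps=[
    [[-0.03,-0.04,-0.1],-5,1],
    [[-0.01,-0.03,-0.1],-5,1],
    [[-0.01,-0.03,-0.1],-5,1],
  ],
)

```text
time: 23.15
position: [0.598, 0.155, 0.1557]
tool_rot: [-0.621, 0.783, -0.021, -0.007]
ft_force: [-1.4, -0.2, 5.8]
grip_width: 0.0158
```

```bash
python3 - <<'E'
from h import *
st()
E
```

```text
t 23.15 p [598.  155.  155.7] jaw -103.16 z [ 0.015 -0.043 -0.999] q6 1.921 F [-1.41 -0.2   5.77] M [0.025 0.733 0.225] w 0.0158
```

Request:
carry_out(
  steps=[
    [[-0.02,-0.03,-0.08],-5,1],
    [[-0.02,-0.03,-0.08],-4,1],
  ],
)

```text
time: 23.35
position: [0.5979, 0.1547, 0.1557]
tool_rot: [-0.557, 0.83, -0.022, -0.009]
ft_force: [-1.7, 0.0, 5.1]
grip_width: 0.0157
```

```bash
python3 - <<'E'
from h import *
st()
E
```

```text
t 23.35 p [597.9 154.7 155.7] jaw -112.36 z [ 0.01  -0.045 -0.999] q6 2.083 F [-1.67  0.    5.14] M [0.141 0.657 0.805] w 0.0157
```

The moment rose to 0.8 Nm, so that is the hard stop. Relax the twist a little.

Request:
carry_out(
  steps=[
    [[0,0,0],4,1],
    [[0,0,0],0,1],
  ],
)

```text
time: 23.55
position: [0.5977, 0.155, 0.1558]
tool_rot: [-0.586, 0.81, -0.022, -0.008]
ft_force: [-0.5, 0.3, 1.3]
grip_width: 0.0156
```

```bash
python3 - <<'E'
from h import *
st()
E
```

```text
t 23.55 p [597.7 155.  155.8] jaw -108.23 z [ 0.013 -0.045 -0.999] q6 2.012 F [-0.51  0.32  1.27] M [0.004 0.355 0.425] w 0.0156
```

Request:
carry_out(
  steps=[
    [[0,0,0],3.5,1],
    [[0,0,0.2],0,1],
  ],
)

```text
time: 23.75
position: [0.5974, 0.1551, 0.1569]
tool_rot: [-0.61, 0.792, -0.022, -0.008]
ft_force: [0.0, -0.8, -6.5]
grip_width: 0.0156
```

```bash
python3 - <<'E'
from h import *
st()
E
```

```text
t 23.75 p [597.4 155.1 156.9] jaw -104.8 z [ 0.015 -0.044 -0.999] q6 1.951 F [ 0.03 -0.77 -6.46] M [0.075 0.113 0.262] w 0.0156
```

Request:
carry_out(
  steps=[
    [[0,0,0.1],2.5,1],
    [[0,0,0.3],0,1],
  ],
)

```text
time: 23.95
position: [0.5972, 0.1552, 0.1595]
tool_rot: [-0.626, 0.78, -0.022, -0.008]
ft_force: [0.4, 0.6, -4.6]
grip_width: 0.0158
```

```bash
python3 - <<'E'
from h import *
st()
E
```

```text
t 23.95 p [597.2 155.2 159.5] jaw -102.54 z [ 0.015 -0.043 -0.999] q6 1.911 F [ 0.37  0.62 -4.64] M [0.077 0.089 0.061] w 0.0158
```

Request:
carry_out(
  steps=[
    [[0,0,0.4],0,1],
    [[0,0,0.7],0,1],
    [[0,0,1],0,1],
    [[0,0,1.2],0,1],
    [[0,0,1.2],0,1],
    [[0,0,1.2],0,1],
    [[0,0,1],0,1],
    [[0,0,0.5],0,1],
  ],
)

```text
time: 24.75
position: [0.5979, 0.155, 0.2394]
tool_rot: [-0.623, 0.782, -0.023, -0.006]
ft_force: [-1.1, -0.2, -2.4]
grip_width: 0.0157
```

```bash
python3 - <<'E'
from h import *
st()
w=shot('wrist');a=shot('scene');b=shot('side');st()
f=lambda c,x0,y0,x1,y1:cv2.resize(c['pixels'][y0:y1,x0:x1,::-1],(400,400),interpolation=cv2.INTER_CUBIC)
cv2.imwrite('pics/v1.png',np.hstack([f(w,200,120,440,360),f(b,225,165,325,265)]))
E
```

```text
t 24.75 p [597.9 155.  239.4] jaw -102.97 z [ 0.018 -0.043 -0.999] q6 1.909 F [-1.12 -0.16 -2.43] M [0.049 0.141 0.01 ] w 0.0157
t 24.9 p [597.4 154.9 237.9] jaw -102.97 z [ 0.017 -0.043 -0.999] q6 1.909 F [-0.53  1.08 -2.42] M [-0.004  0.161  0.051] w 0.0161
```

View pics/v1.png

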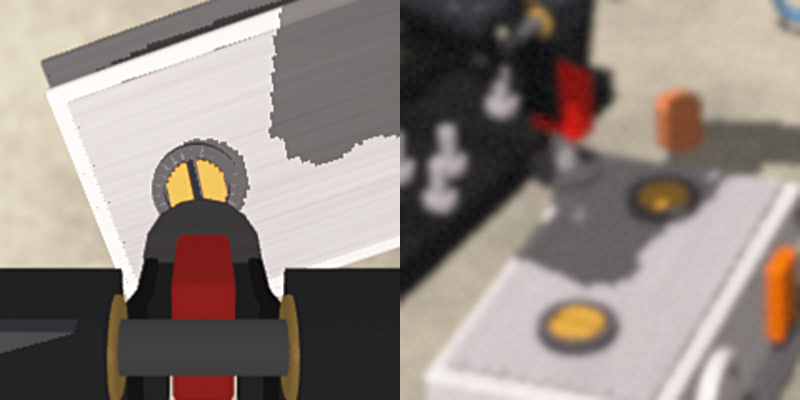

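The head now sits level in its collar, and the side view shows both screws alike. Now carry the key back gently.

Request:
carry_out(
  steps=[
    [[-0.1,-1,0.1],0,1],
    [[-0.2,-1.8,0.1],0,1],
    [[-0.2,-2.4,0.1],0,1],
    [[-0.2,-2.8,0.1],0,1],
    [[-0.2,-2.8,0.1],0,1],
    [[-0.2,-2.8,0.1],0,1],
    [[-0.2,-2.8,0.1],0,1],
    [[-0.2,-2.8,0.1],0,1],
    [[-0.2,-2.8,0.1],0,1],
    [[-0.2,-2.8,0.1],0,1],
  ],
)

```text
time: 25.9
position: [0.5694, -0.1035, 0.2397]
tool_rot: [-0.625, 0.78, -0.016, -0.014]
ft_force: [-0.0, -0.4, -1.7]
grip_width: 0.0157
```

```bash
python3 - <<'E'
from h import *
st()
E
```

```text
t 25.9 p [ 569.4 -103.5  239.7] jaw -102.6 z [-0.002 -0.043 -0.999] q6 1.457 F [-0.04 -0.4  -1.7 ] M [-0.001  0.15  -0.004] w 0.0157
```

Request:
carry_out(
  steps=[
    [[-0.1,-2.8,0.1],0,1],
    [[-0.1,-2.8,0.1],0,1],
    [[-0.1,-2.8,0.1],0,1],
    [[-0.1,-2.8,0.1],0,1],
    [[-0.1,-2.8,0.1],0,1],
    [[-0.1,-2.6,0.1],0,1],
    [[-0.1,-2,0],0,1],
    [[-0.1,-1.2,0],0,1],
    [[0,-0.6,0],0,1],
    [[0,0,0],0,1],
  ],
)

```text
time: 26.9
position: [0.5503, -0.3235, 0.2373]
tool_rot: [-0.622, 0.783, -0.008, -0.019]
ft_force: [-0.4, 0.4, -1.6]
grip_width: 0.0162
```

```bash
python3 - <<'E'
from h import *
st()
E
```

```text
t 26.9 p [ 550.3 -323.5  237.3] jaw -103.08 z [-0.02  -0.036 -0.999] q6 1.127 F [-0.42  0.43 -1.62] M [0.004 0.16  0.007] w 0.0162
```

Over the stand, tilt is about 2.4°. I'll correct for the key's offset and descend to just above the rim.

Request:
carry_out(
  steps=[
    [[0.2,-0.05,-0.8],0,1],
    [[0.2,0,-1.5],0,1],
    [[0,0,-2],0,1],
    [[0,0,-2],0,1],
    [[0,0,-2],0,1],
    [[0,0,-2],0,1],
    [[0,0,-1.3],0,1],
    [[0,0,-0.6],0,1],
    [[0,0,0],0,1],
  ],
)

```text
time: 27.8
position: [0.5546, -0.3128, 0.1038]
tool_rot: [-0.626, 0.78, -0.004, -0.019]
ft_force: [-0.1, -1.0, -1.8]
grip_width: 0.0158
```

```bash
python3 - <<'E'
from h import *
st()
E
```

```text
t 27.8 p [ 554.6 -312.8  103.8] jaw -102.49 z [-0.025 -0.029 -0.999] q6 1.145 F [-0.08 -0.96 -1.84] M [-0.019  0.176  0.003] w 0.0158
```

Request:
carry_out(
  steps=[
    [[0,-0.5,0],0,1],
    [[0,-0.5,0],0,1],
    [[0,-0.2,0],0,1],
    [[0,0,0],0,1],
  ],
)

```text
time: 28.2
position: [0.5567, -0.3273, 0.1066]
tool_rot: [-0.626, 0.78, -0.007, -0.018]
ft_force: [-0.1, 0.3, -2.0]
grip_width: 0.0156
```

```bash
python3 - <<'E'
from h import *
o=st()
a=shot('scene');b=shot('side');w=shot('wrist');st()
f=lambda c,x0,y0,x1,y1:cv2.resize(c['pixels'][y0:y1,x0:x1,::-1],(400,400),interpolation=cv2.INTER_CUBIC)
cv2.imwrite('pics/p1.png',np.hstack([f(a,120,270,200,350),f(b,320,140,390,210)]))
for c in(a,b):print(proj(c,(.550,-.326,.036)).round(1),proj(c,(.550,-.326,.0485+.0325)).round(1))
E
```

```text
t 28.2 p [ 556.7 -327.3  106.6] jaw -102.48 z [-0.02  -0.033 -0.999] q6 1.128 F [-0.06  0.3  -2.01] M [ 0.     0.169 -0.026] w 0.0156
t 28.35 p [ 556.3 -326.6  106.3] jaw -102.46 z [-0.021 -0.033 -0.999] q6 1.128 F [ 1.03 -0.6  -1.83] M [-0.032  0.135 -0.027] w 0.0158
[164.6 317.7] [158.5 306.3]
[355.4 185. ] [355.9 171.9]
```

View pics/p1.png

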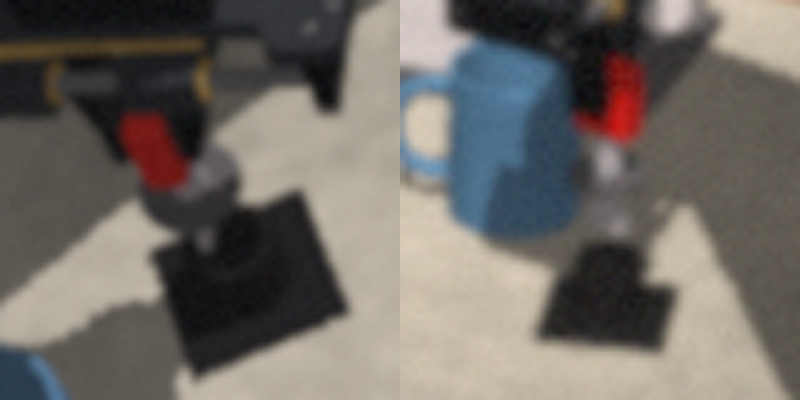

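The scene view has the blade's end at about (161.2,320), and the side view has it at about (358.5,181.6), just above the tube. Triangulate it against the rim.

```bash
python3 - <<'E'
from h import *
o=st();a=shot('scene');b=shot('side')
print('blade end',tri(ray(a,161.2,320),ray(b,358.5,181.6)))
print('scene at z.049',onz(a,161.2,319.5,.049),'side at z.049',onz(b,358.5,181.6,.049))
# disc in scene crop (190,190)->, side crop (610,178)
print('disc',tri(ray(a,120+192*.2,270+190*.2),ray(b,320+208*.175,140+178*.175)))
# stand tube top in side crop centre (613,250); foot corners scene
ft=[(153,252),(303,190),(350,310),(195,378)]
print('foot',np.mean([onz(a,120+u*.2,270+v*.2,.005) for u,v in ft],0))
ft=[(553,295),(680,290),(662,350),(538,340)]
print('foot side',np.mean([onz(b,320+(u-400)*.175,140+v*.175,.003) for u,v in ft],0))
w=shot('wrist');g=cv2.cvtColor(w['pixels'],cv2.COLOR_RGB2GRAY)
cv2.imwrite('pics/p2.png',cv2.resize(w['pixels'][150:330,230:410,::-1],(600,600)))
T=R.from_quat(o['tool_rot']).as_matrix();print([proj(w,o['position']+T@np.array([0,.004-.021,k])).round(1) for k in(.02,.023)],proj(w,(.55,-.326,.036)),proj(w,(.55,-.326,.005)))
E
```

```text
t 28.35 p [ 556.3 -326.6  106.3] jaw -102.46 z [-0.021 -0.033 -0.999] q6 1.128 F [ 1.03 -0.6  -1.83] M [-0.032  0.135 -0.027] w 0.0158
blade end (array([ 0.54920281, -0.33680636,  0.03824908]), np.float64(0.012036736750281494))
scene at z.049 [ 0.56123655 -0.3302096   0.049     ] side at z.049 [ 0.54094697 -0.32729926  0.049     ]
disc (array([ 0.55124721, -0.32827885,  0.08041687]), np.float64(0.004770504993103757))
foot [ 0.5537236  -0.32291092  0.005     ]
foot side [ 0.5430834  -0.31977968  0.003     ]
[array([320.4, 241.2]), array([320.4, 239.8])] [318.24543491 252.59341221] [317.2008571  240.63454143]
```

View pics/p2.png

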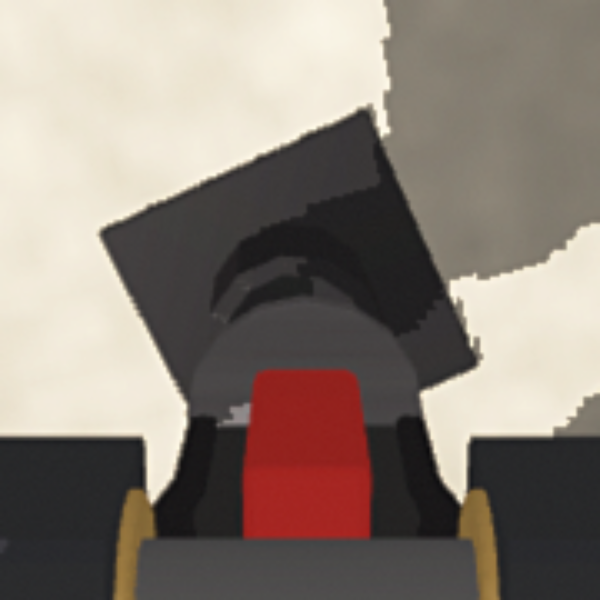

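The wrist view shows the disc centre about 3 px right of the rim (x≈304 against 293 in the crop), a 1–2 mm offset. I'll correct it and lower in small steps. My 12 views are used up, so further checks are numeric.

Request:
carry_out(
  steps=[
    [[-0.14,0.15,-0.2],0,1],
    [[0,0,-0.4],0,1],
    [[0,0,-0.4],0,1],
  ],
)

```text
time: 28.8
position: [0.5548, -0.3243, 0.0957]
tool_rot: [-0.626, 0.779, -0.006, -0.018]
ft_force: [-0.2, -0.9, -1.5]
grip_width: 0.0151
```

```bash
python3 - <<'E'
from h import *
st()
E
```

```text
t 28.8 p [ 554.8 -324.3   95.7] jaw -102.41 z [-0.021 -0.032 -0.999] q6 1.13 F [-0.17 -0.86 -1.49] M [-0.001  0.126 -0.035] w 0.0151
```

Request:
carry_out(
  steps=[
    [[0,-0.04,-0.4],0,1],
    [[0,-0.03,-0.4],0,1],
    [[0,-0.03,-0.4],0,1],
  ],
)

```text
time: 29.1
position: [0.5545, -0.3249, 0.082]
tool_rot: [-0.626, 0.779, -0.006, -0.018]
ft_force: [-0.2, -0.3, -1.4]
grip_width: 0.016
```

```bash
python3 - <<'E'
from h import *
st()
E
```

```text
t 29.1 p [ 554.5 -324.9   82. ] jaw -102.4 z [-0.022 -0.032 -0.999] q6 1.13 F [-0.17 -0.27 -1.37] M [0.029 0.143 0.027] w 0.016
```

Request:
carry_out(
  steps=[
    [[0,-0.02,-0.4],0,1],
    [[0,-0.02,-0.4],0,1],
    [[0,-0.02,-0.4],0,1],
    [[0,0,-0.2],0,1],
  ],
)

```text
time: 29.5
position: [0.5543, -0.3255, 0.0659]
tool_rot: [-0.626, 0.779, -0.005, -0.019]
ft_force: [-0.6, -0.1, -1.1]
grip_width: 0.0157
```

```bash
python3 - <<'E'
from h import *
st()
E
```

```text
t 29.5 p [ 554.3 -325.5   65.9] jaw -102.4 z [-0.023 -0.031 -0.999] q6 1.131 F [-0.62 -0.07 -1.12] M [-0.013  0.162  0.028] w 0.0157
```

Request:
carry_out(
  steps=[
    [[0,0,-0.2],0,1],
    [[0,0,-0.15],0,1],
  ],
)

```text
time: 29.7
position: [0.5543, -0.3256, 0.062]
tool_rot: [-0.626, 0.779, -0.005, -0.019]
ft_force: [-0.0, 0.7, -1.3]
grip_width: 0.0152
```

Request:
carry_out(
  steps=[
    [[0,0,-0.15],0,1],
    [[0,0,0],0,1],
  ],
)

```text
time: 29.9
position: [0.5546, -0.3258, 0.0615]
tool_rot: [-0.626, 0.779, -0.005, -0.018]
ft_force: [-0.0, -0.6, -2.3]
grip_width: 0.0159
```

Request:
carry_out(
  steps=[
    [[0,0,-0.15],0,1],
    [[0,0,-0.1],0,1],
  ],
)

```text
time: 30.1
position: [0.5549, -0.3261, 0.0612]
tool_rot: [-0.626, 0.779, -0.006, -0.019]
ft_force: [-2.1, 1.1, 4.6]
grip_width: 0.0157
```

```bash
python3 - <<'E'
from h import *
st()
E
```

```text
t 30.1 p [ 554.9 -326.1   61.2] jaw -102.39 z [-0.021 -0.032 -0.999] q6 1.132 F [-2.07  1.09  4.6 ] M [0.419 0.512 0.031] w 0.0157
```

The disc is on the rim. Opening.

Request:
carry_out(
  steps=[
    [[0,0,0],0,0.7],
    [[0,0,0],0,0.7],
    [[0,0,0],0,0.6],
    [[0,0,0],0,0.3],
    [[0,0,0],0,0.3],
    [[0,0,0],0,0.3],
    [[0,0,0],0,0.3],
    [[0,0,0],0,0.3],
  ],
)

```text
time: 30.9
position: [0.5559, -0.327, 0.0613]
tool_rot: [-0.626, 0.779, -0.007, -0.018]
ft_force: [0.1, 1.1, 0.1]
grip_width: 0.0594
```

```bash
python3 - <<'E'
from h import *
o=st();a=shot('scene');b=shot('side');w=shot('wrist')
h=cv2.cvtColor(w['pixels'],cv2.COLOR_RGB2HSV);m=cv2.inRange(h,(0,150,50),(8,255,255));m[:, :250]=0;m[:,400:]=0
ys,xs=np.nonzero(m);print(xs.min(),xs.max(),ys.min(),ys.max())
for v in range(ys.min(),ys.max(),8):
  x=np.nonzero(m[v])[0]; print(v,(x.min(),x.max()) if len(x) else '',end=' ')
E
```

```text
t 30.9 p [ 555.9 -327.    61.3] jaw -102.39 z [-0.019 -0.034 -0.999] q6 1.132 F [0.14 1.06 0.14] M [-0.043  0.171  0.01 ] w 0.0594
306 343 264 364
264 (np.int64(309), np.int64(335)) 272 (np.int64(307), np.int64(338)) 280 (np.int64(307), np.int64(340)) 288 (np.int64(307), np.int64(341)) 296 (np.int64(306), np.int64(343)) 304 (np.int64(307), np.int64(343)) 312  320  328  336  344  352 (np.int64(308), np.int64(342)) 360 (np.int64(308), np.int64(342))
```

Request:
carry_out(
  steps=[
    [[0,0,0.6],0,0.3],
    [[0,0,1.2],0,0.3],
    [[0,0,1.5],0,0.3],
    [[0,0,1.5],0,0.3],
    [[0,0,1.5],0,0.3],
    [[0,0,2],0,0.3],
    [[0,0,2.5],0,0.3],
    [[0,0,2.5],0,0.3],
    [[0,0,2.5],0,0.3],
    [[0,0,0],0,0.3],
  ],
)

```text
time: 32.05
position: [0.5561, -0.327, 0.2343]
tool_rot: [-0.626, 0.779, -0.011, -0.017]
ft_force: [0.1, 0.0, 0.1]
grip_width: 0.0611
```

```bash
python3 - <<'E'
from h import *
o=st();a=shot('scene','e_a');b=shot('side','e_b');w=shot('wrist','e_w');st()
def red(c,P,r=22):
    h=cv2.cvtColor(c['pixels'],cv2.COLOR_RGB2HSV);m=cv2.inRange(h,(0,170,90),(6,255,255))
    x,y=proj(c,P).astype(int);k=np.zeros_like(m);k[y-r:y+r,x-r:x+r]=m[y-r:y+r,x-r:x+r]
    n,l,s,ct=cv2.connectedComponentsWithStats(k);j=1+np.argmax(s[1:,4]);return ct[j],s[j]
P=(.55,-.326,.084);ra,rb=red(a,P),red(b,P);print(ra,rb,tri(ray(a,*ra[0]),ray(b,*rb[0])))
def brass(c,P,r=14):
    h=cv2.cvtColor(c['pixels'],cv2.COLOR_RGB2HSV);m=cv2.inRange(h,(12,110,60),(28,255,255))
    x,y=proj(c,P).astype(int);k=np.zeros_like(m);k[y-r:y+r,x-r:x+r]=m[y-r:y+r,x-r:x+r]
    n,l,s,ct=cv2.connectedComponentsWithStats(k);ct=[np.argwhere(k)[:,::-1].mean(0)];return ct[0]
for P in((.594,.153,.110),(.6095,.0045,.108)):
    p,q=brass(a,P),brass(b,P);print(p,q,tri(ray(a,*p),ray(b,*q)))
# bystanders: compare with start pictures
for n,c in(('s0',a),('d0',b)):
    d=cv2.absdiff(cv2.imread(f'pics/{n}.png'),c['pixels'][:,:,::-1].copy()).max(2);np.save(f'diff_{n}.npy',d)
    boxes={'s0':dict(bearing=(205,250,230,275),roller=(215,362,242,392),mug=(90,338,150,402),can=(455,183,492,242),wrench=(498,272,520,328),tin=(410,172,444,210)),
           'd0':dict(roller=(286,186,303,203),mug=(315,145,353,182),can=(242,300,278,372),tin=(313,330,352,372),wrench=(160,315,185,330))}[n]
    print(n,{k:(int((d[y0:y1,x0:x1]>60).sum()),(x1-x0)*(y1-y0)) for k,(x0,y0,x1,y1) in boxes.items()})
h=cv2.cvtColor(w['pixels'],cv2.COLOR_RGB2HSV);m=cv2.inRange(h,(0,170,200),(8,255,255));m[:150]=0;m[330:]=0
n,l,s,ct=cv2.connectedComponentsWithStats(m);j=1+np.argmax(s[1:,4]);ys,xs=np.nonzero(l==j);print(s[j])
PP=np.array([onz(w,u,v,.104)[:2]*1000 for u,v in zip(xs,ys)],np.float32);print(cv2.minAreaRect(PP))
E
```

```text
t 32.05 p [ 556.1 -327.   234.3] jaw -102.39 z [-0.014 -0.039 -0.999] q6 1.115 F [0.14 0.02 0.11] M [-0.029  0.176  0.076] w 0.0611
t 32.2 p [ 553.4 -324.9  228.8] jaw -102.38 z [-0.022 -0.032 -0.999] q6 1.115 F [ 0.52  0.11 -1.51] M [-0.006  0.178 -0.005] w 0.0611
(array([158.10648148, 305.84259259]), array([152, 295,  13,  23, 216], dtype=int32)) (array([356.42748092, 169.67938931]), array([352, 163,  11,  15, 131], dtype=int32)) (array([ 0.55055093, -0.32687181,  0.08646266]), np.float64(0.004066080914920595))
[392.42261905 262.55952381] [268.8  245.31] (array([0.59394271, 0.15330627, 0.1077006 ]), np.float64(0.0025638192333002786))
[324.54054054 285.31351351] [290.44871795 213.44871795] (array([0.60906591, 0.00420669, 0.10761794]), np.float64(0.0028176278241006285))
s0 {'bearing': (20, 625), 'roller': (0, 810), 'mug': (61, 3840), 'can': (0, 2183), 'wrench': (0, 1232), 'tin': (36, 1292)}
d0 {'roller': (0, 289), 'mug': (48, 1406), 'can': (0, 2592), 'tin': (6, 1638), 'wrench': (0, 375)}
[308 210  18  37 643]
((551.9439697265625, -326.4439697265625), (14.682504653930664, 32.176513671875), 77.74779510498047)
```

The checks agree: both heads are at z≈0.1077, and the key handle is back within 1–2 mm of its starting place. Handing in.

```bash
python3 - <<'E'
from h import *
print(robot.hand_in())
E
```

```text
the job is handed in; nothing more can be done
None
```

The raised screw is screwed down flush and the key is hanging upright in its stand, released. I handed the job in at about 32 s of the 56 s; no verdict was reported.

- **What I did:** With the key I pressed the screw down and turned it anticlockwise about 1.1 rad until it dropped in. I pushed it to the bottom, then turned it clockwise until the twist rose to about 0.8 Nm, its hard stop.
- **Screws:** Both heads now measure z ≈ 107.7 mm, level with their collars. The raised one read about 116 mm at the start. The fastened screw reads the same as before.
- **Key:** The handle is within about 2 mm of where it started. The fingers are open and well above it, with almost no force on the wrist.
- **Other things:** The start and end pictures show no displacement of the bystanders. Only small patches differ near the bearing, mug and tin, and I took these for shadow without viewing the final images. I did not compare the bearing in the side view.

Some things went wrong or disagreed:
- **First grasp:** It closed on air above the handle, because the fingertips stand about 35 mm higher than the reported tool position implies. I went lower and gripped on the second try.
- **Tilt:** Fast moves tilted the tool by up to about 6°, and I took most of that out before using the key. It was still tilted about 2° when I put the key back.
- **Stand check:** A rough two-camera fix of the blade over the stand disagreed by about 12 mm, so I used the wrist view instead, and the key went in without side force.

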